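# Pack the shaft, snap the cover shut and clamp it

## Task

Lay the stepped steel shaft lengthwise in the two white V cradles of the blue transport case, then tip the sprung cover over so that it snaps fully shut, and finally swing the red-handled clamp lever over until it lies flat on the cover. Leave the other things on the bench where they are.

Things in the scene. Friction and masses are not known exactly. Their poses are not given: they have to be found in the camera images.
- cover (a joint): Hinge of the case's cover, rad: 0 = fully shut, about 1.75 = open against its stop, leaning a little back. The cover is a flat plate 174 x 128 x 8 mm, grey frame with a clear window, hinged along the case's far (+x) end. Its spring hinge tips over at about 1.2: let go above that it swings back open to its stop, let go below it goes shut by itself within about a second. Pushing it near its free edge takes less than 1 N.
- clamp (a joint): Hinge of the clamp lever, rad: 0 = shut, lying flat across the cover (pointing to the case's -y); pi/2 = straight up; it starts at 1.75 to 2.1 (2.1 = its stop), up and leaning away from the case to its +y side. Stiff: it stays where it is left. Swinging it takes about 1 N at the end of the handle.
- case: Blue open-topped transport case, fixed to the bench, 172 (x) x 128 (y) x 54 mm high, walls 5 mm, floor 6 mm, open inside 162 x 118 mm. Origin: centre of its underside; x runs lengthwise to the cover's hinge, y to the side wall that carries the clamp, z up. Two white V cradles (45 degree faces, 12 mm thick, 50 mm wide over all, tops 42 mm above the bench) stand across it at x = -46 and +46 mm and hold a shaft along the case's x; between them it is empty.
- case_hinge (a point): Point on the cover's hinge line: middle of the case's far end, 54 mm above the bench. Axes as the case's.
- cover_edge (a point): Middle of the cover's free edge, 174 mm from the hinge line, at mid thickness (plate half thickness 4 mm). Its x axis points along the cover to the hinge, z out of the outer face.
- clamp_pivot (a point): Point on the clamp lever's hinge line (parallel to the case's x): outside the case's +y wall, 45 mm nearer the front than the case's middle, 70 mm above the bench, 74 mm to +y of the case's centre line. Axes as the case's.
- clamp_tip (a point): End of the clamp lever's red handle, 96 mm from the lever's hinge line. The lever is a straight bar 8 mm thick and 14 mm wide; its outer 52 mm is the red handle, 13 mm thick (in the swing) and 17 mm wide. Its y axis points along the lever to the hinge line.
- cradle (a point): Where the shaft's centre belongs: on the case's centre line, midway between the cradles, 33 mm above the bench. Axes as the case's.
- shaft_center (a point): Centre of the stepped steel shaft (bare bright metal, 139 mm long, 26 mm thick in the middle, thinner journals at the ends, 0.2 to 0.4 kg), which lies on the bench. Its y axis runs along the shaft; either end may point to the hinge.
- plug_gauge: Bystander lying near the shaft: plug gauge, 98 mm long, 18 mm thick, knurled black middle with a red ring. Origin: centre of its underside, y along it. Leave alone.
- beaker: Bystander: grey beaker, 89 mm wide, 107 mm high. Origin: centre of its underside. Leave alone.
- calliper: Bystander: steel vernier calliper lying flat to the left of the case, 236 mm long, 75 mm over the jaws, 10 mm high. Origin: centre of its underside, y along the beam. Leave alone.
Mind the look-alikes: they are no part of the job. Of the things that look like the case, the larger one is meant.

How it is judged:
By the outcome, as a careful person would: the job done as asked, in the order asked, and still so for the second after the job is handed in, with the robot touching nothing.
It also fails if it takes over 58 s, if anything falls off the work surface, if the arm or the gripper's body presses on something with over 40 N, if the wrist force passes 120 N, or if a joint passes its speed limit or range.

## Robot

A 6-joint arm with a two-finger parallel gripper is mounted at the origin on a cart in front of the work surface, level with it; the furniture and walls round the work are solid. World frame = base frame: x ahead of the robot, y to its left, z up, the work surface at z = 0. Lengths are in mm, angles in rad, forces in N, time in s.
With the tool pointing down it reaches from about 350 to 875 mm from the base axis. Payload 4.2 kg.
Tool frame: the origin (TCP) lies midway between the tips of the shut fingers; the grasp point (between the pads) lies 19 mm behind it (arm.tcp_to_grasp is the distance from the TCP to the grasp point, in mm); z points along the fingers, y is the line along which they close (so a half turn about z gives the same grasp; the last joint's range is limited). The gripper opens to 85 mm and grips with 20 to 120 N. Pads are 22 mm wide; open, the fingers measure 114 mm over their backs; the gripper's body (76 mm by 85 mm) begins 54 mm behind the grasp point. The pads swing forward as they close: fully open they stand 13 mm farther back than shut.
Start: joints at [1.438, 0.385, 0.008, 0, -1.194, -0.259], TCP at [238.625, 577.631, 231.312] pointing down, gripper open.
Joint ranges: [-3.14, 3.14], [-1.21, 2.06], [-1.07, 1.41], [-3.16, 2.05], [-2.99, -0.16], [-3.1, 3.1]. Speed limits (rad/s): [2.79, 2.79, 3.14, 3.14, 3.14, 3.14].

## Interface

Orientations are given as a unit quaternion [x, y, z, w].
In Python, from bench import arm, imaging, job, models gives the robot as it stands.
- The arm moves only by the tool arm_command, never from a script. Its argument "rows" is a list of rows, each an object with "grip": the opening, from 0 (shut) to 1 (fully open); "linear": the shift along the tool's x, y, z in mm, a list of three; "rot": the turn, a rotation vector about the tool's x, y, z in rad, a list of three. In form: [{"grip": grip, "linear": [tx, ty, tz], "rot": [rx, ry, rz]}, ...]. A call has 1 to 10 rows; each row is the pose to reach, as a shift and turn from the pose commanded when the call began, along the tool's axes at that moment; what a row does not reach only later rows make up. A row lasts 1/8 s, in which the tool goes at most 62.5 mm and 10.7 degrees, less where a joint would pass 70% of its speed; a pose out of reach is approached as far as the arm can. A call with a gripper value outside its range is refused whole. The fingers move at their own pace and stop on an object; the grip force is fixed at half the most. Time passes only in rows, so rows that repeat a pose let the fingers close. It gives the time, the measured TCP pose, the force, the opening and the grip force at its end, in the units of the state.
- arm.read_state(): the state, without advancing time (a new reading comes with each control period).
- imaging.get_image(name): name is "scene" or "top" or "wrist"; returns a dict with "frame" (480x640x3 uint8, red, green, blue), "fx", "fy", "cx", "cy" (pixels), "extrinsics" (4x4, takes a point from world to camera coordinates); the wrist camera has in their place "T_tool_cam" (4x4, takes a point from camera to tool coordinates, whose origin is the TCP and whose axes are the flange's). Camera axes: x right, y down, z forward; pixel columns grow to the right and rows downward; lengths in mm; the calibration is good to about 2 mm. The wrist camera is an equidistant fisheye: a pixel r from the principal point sees the ray r / f radians off the axis. A picture is of the moment at which its call begins: read the wrist's pose just before it. There is no depth.
- job.job_done(): hands the job in; it is judged then, once.
Trained networks look in a picture, given as the dict that the camera call returned (one of the last four; its "shot" number tells which), for a name from the list of things; names that differ only in an ending like _2 or _b are one class to them, and where a whole thing is asked for, a point or a joint stands for the part that bears it (a point fixed in the world has none). Each returns a list of dicts, best first, with "score" (0 to 1); they miss things now and then, are a little off and sometimes report something else, mostly with a low value. They report only what shows in the picture. A call takes as long as a camera call. They do not tell look-alikes from the thing itself.
- models.spot_in(picture, query): "rect" ([left, top, right, bottom] in pixels, round what is visible of it).
- models.tip_of(picture, query): "pixel" ([column, row] in pixels: a listed point, or the origin of a listed thing).
The state is a dict: "clock": time; "joints": joint angles; "joint_vel": joint speeds; "joint_efforts": joint torques, N m; "position": TCP position; "ee_rot": TCP orientation; "contact_force": force on the tool from outside, world axes, zero at the start; "wrist_torque": the same for the moment, N m; "gripper_width": finger opening in mm; "grasp_force": force on a finger pad.
Only numpy, scipy, OpenCV 4.12 (cv2) and the standard library are available. Lean on these libraries where they do the work, as an engineer would, in place of code of your own. Each camera call takes 0.05 s, during which the arm holds its last target. There are 200 camera calls.

## Working session

There is one attempt and no reset: what is moved stays moved. The work goes in short steps, Python scripts to look and compute and a tool call to move; the robot and the scene stay as the last step left them, time stands still between calls to the robot, and variables do not carry over. Pictures are saved under pics/ and viewed, at most 11 in all, crops included, and the job is handed in when it is done.

Besides the shell and the picture viewer there is one more tool, called after "Request:" as name(argument=value, ...) on one line, values as JSON. arm_command: Moves the arm, as the interface text tells. Its arguments: {"type":"object","properties":{"rows":{"type":"array"}},"required":["rows"]}

```bash
mkdir -p pics; ls; cat > h.py <<'E'
import numpy as np, cv2
from scipy.spatial.transform import Rotation as R
from bench import arm, imaging, job, models
def ray(p,px,st=None):
    px=np.array(px,float)
    if 'extrinsics' in p:
        E=np.array(p['extrinsics']);d=np.array([(px[0]-p['cx'])/p['fx'],(px[1]-p['cy'])/p['fy'],1])
        return -E[:3,:3].T@E[:3,3],E[:3,:3].T@(d/np.linalg.norm(d))
    T=np.array(p['T_tool_cam']);u=np.array([(px[0]-p['cx'])/p['fx'],(px[1]-p['cy'])/p['fy']]);r=np.linalg.norm(u)
    d=np.array([*(u/max(r,1e-9)*np.sin(r)),np.cos(r)])
    Q=R.from_quat(st['ee_rot']).as_matrix()
    return Q@T[:3,3]+np.array(st['position']),Q@T[:3,:3]@d
def tri(rs):
    A=sum(np.eye(3)-np.outer(d,d) for o,d in rs);b=sum((np.eye(3)-np.outer(d,d))@o for o,d in rs)
    X=np.linalg.solve(A,b);return X,[np.linalg.norm((np.eye(3)-np.outer(d,d))@(X-o)) for o,d in rs]
def atz(r,z): o,d=r;return o+d*(z-o[2])/d[2]
def proj(p,X):
    E=np.array(p['extrinsics']);c=E[:3,:3]@np.array(X)+E[:3,3];return np.array([c[0]/c[2]*p['fx']+p['cx'],c[1]/c[2]*p['fy']+p['cy']])
def save(p,n): cv2.imwrite(n,p['frame'][:,:,::-1])
E
python3 - <<'E'
from h import *
np.set_printoptions(precision=1,suppress=True)
s=arm.read_state();print(s)
for c in ['scene','top','wrist']:
    p=imaging.get_image(c);save(p,f'pics/{c}0.png');print(c,p['fx'],p['cx'],p['cy'],p.get('extrinsics',p.get('T_tool_cam')))
    for q in ['case','shaft_center','plug_gauge','cradle','case_hinge','cover_edge','clamp_pivot','clamp_tip','beaker','calliper']:
        print(q,[(np.round(x['pixel']),round(x['score'],2)) for x in models.tip_of(p,q)[:3]],end=' ')
        if q in('case','shaft_center'):print([(np.round(x['rect']),round(x['score'],2)) for x in models.spot_in(p,q)[:3]],end='')
        print()
E
```

```text
pics
{'clock': 0.0, 'joints': array([ 1.4,  0.4,  0. , -0. , -1.2, -0.3]), 'joint_vel': array([ 0.,  0., -0., -0., -0.,  0.]), 'joint_efforts': array([  0. , -39.2,  18.8,   4.2,  -0. ,  -0. ]), 'position': array([238.4, 577.1, 230.2]), 'ee_rot': array([ 1. , -0.2, -0. ,  0. ]), 'contact_force': array([0.3, 0.7, 0.1]), 'wrist_torque': array([ 0., -0., -0.]), 'grasp_force': 0.0, 'gripper_width': 85.03211702764476}
scene 485.84139487984896 320.6074094491483 235.16514492336032 [[   0.7   -0.7   -0.  -365.9]
 [  -0.3   -0.3   -0.9  233.7]
 [   0.6    0.7   -0.4  753.7]
 [   0.     0.     0.     1. ]]
case [(array([224., 274.]), 0.92), (array([305., 250.]), 0.71)] [(array([261., 148., 361., 275.]), 0.96), (array([194., 245., 255., 290.]), 0.65)]
shaft_center [(array([378., 310.]), 0.74), (array([333., 220.]), 0.55)] [(array([350., 291., 410., 340.]), 0.79), (array([433., 334., 473., 374.]), 0.57)]
plug_gauge [(array([456., 358.]), 0.77)] 
cradle [(array([218., 267.]), 0.88), (array([304., 242.]), 0.71)] 
case_hinge [(array([242., 252.]), 0.83), (array([334., 221.]), 0.56)] 
cover_edge [(a
[... 1073 characters left out ...]
p_tip [(array([288., 231.]), 0.71), (array([231., 245.]), 0.6), (array([264., 339.]), 0.48)] 
beaker [(array([204., 173.]), 0.64)] 
calliper [(array([173., 264.]), 0.58), (array([291., 233.]), 0.51)] 
wrist 371.64829954431775 316.39026261567403 241.16630381786052 [[  -0.    -1.    -0.3   71.1]
 [   1.     0.    -0.     0.3]
 [   0.    -0.3    1.  -143.2]
 [   0.     0.     0.     1. ]]
case [(array([590.,   4.]), 0.87)] [(array([569.,   0., 640.,  51.]), 0.72)]
shaft_center [] []
plug_gauge [] 
cradle [(array([602.,   2.]), 0.87)] 
case_hinge [] 
cover_edge [(array([620.,  48.]), 0.8)] 
clamp_pivot [(array([592.,  16.]), 0.65)] 
clamp_tip [(array([629.,  22.]), 0.91)] 
beaker [] 
calliper []
```

View pics/top0.png

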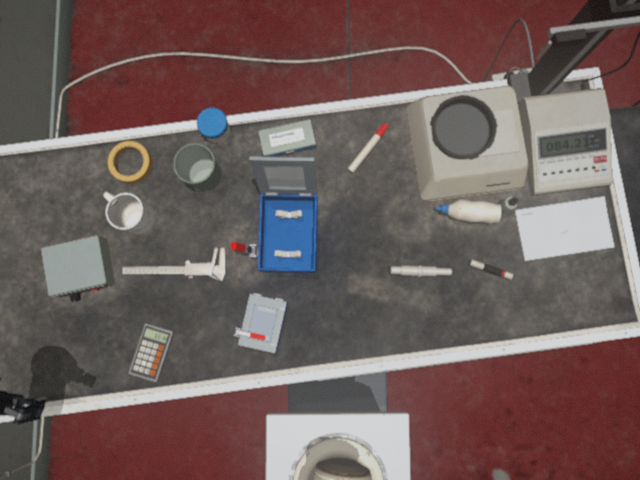

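View pics/scene0.png

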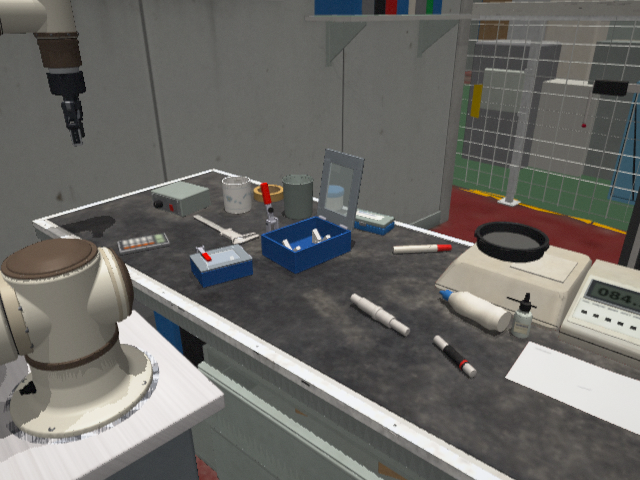

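```bash
python3 - <<'E'
from h import *
np.set_printoptions(precision=1,suppress=True)
s=imaging.get_image('scene');t=imaging.get_image('top')
for n,a,b in [('shaft',(378,310),(420,271)),('hinge',(334,221),(289,193)),('edge',(343,152),(283,159)),('cradle',(304,242),(288,232)),('pivot',(272,222),(253,250)),('tip',(264,181),(231,245)),('plug',(456,358),(488,267))]:
    print(n,*tri([ray(s,a),ray(t,b)]))
print(arm.read_state()['clock'])
f=s['frame'][130:360,180:490,::-1];cv2.imwrite('pics/crop.png',cv2.resize(f,None,fx=2.5,fy=2.5))
for c,rows in [('t',((255,278),(385,455)))]:
    (a,b),(l,r)=rows;cv2.imwrite('pics/ct.png',cv2.resize(t['frame'][140:300,220:460,::-1],None,fx=3.3,fy=3.3,interpolation=cv2.INTER_CUBIC))
E
```

```text
shaft [ 467.9 -191.8   17.3] [np.float64(1.2820989758993233), np.float64(1.2820989758992867)]
hinge [643.9 103.4  56.3] [np.float64(1.0735585358546467), np.float64(1.0735585358545505)]
edge [673.9 102.1 224.9] [np.float64(1.0319592953106218), np.float64(1.0319592953105308)]
cradle [556.5 111.   25.6] [np.float64(3.032719591719437), np.float64(3.0327195917194447)]
pivot [513.9 182.3  68. ] [np.float64(0.22607157464130814), np.float64(0.22607157464127062)]
tip [515.8 211.4 163.5] [np.float64(2.307152544281485), np.float64(2.3071525442815077)]
plug [ 478.  -354.3   -5.6] [np.float64(2.876666060163676), np.float64(2.8766660601635423)]
2.05
```

The top view shows the bright shaft at (420,271). Things it could be taken for are the plug gauge (490,269, black middle with a red ring), the pen (367,148) and the white bottle (473,211). The blue open case is at (288,233), and the smaller look-alike, shut, is at (262,322). I choose the shaft at (420,271) and the large open case, and check both in one crop.

View pics/ct.png

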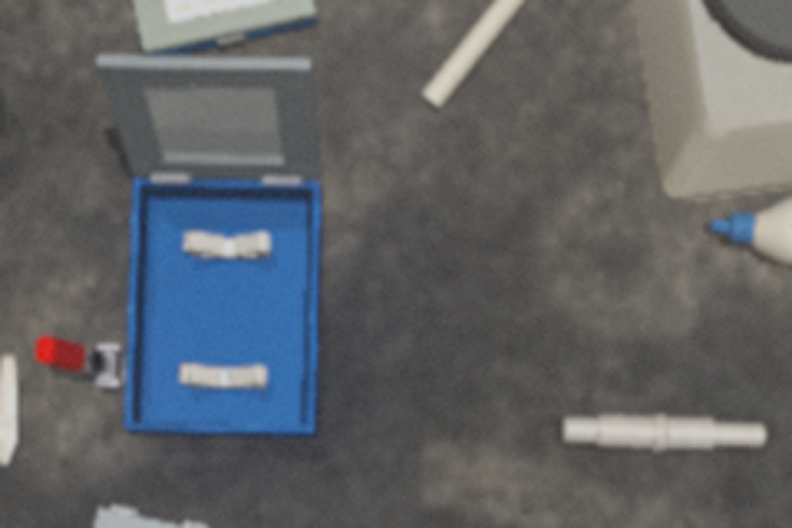

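```bash
cat >> h.py <<'E'
def Rd(yaw): # tool down, tool y axis at world angle yaw
    y=np.array([np.cos(yaw),np.sin(yaw),0]);z=np.array([0,0,-1.]);return np.column_stack([np.cross(y,z),y,z])
def plan(st,X,M):
    Q=R.from_quat(st['ee_rot']).as_matrix()
    print('lin',np.round(Q.T@(np.array(X)-st['position']),1),'rot',np.round(R.from_matrix(Q.T@M).as_rotvec(),3))
E
python3 - <<'E'
from h import *
np.set_printoptions(precision=3,suppress=True)
t=imaging.get_image('top');f=t['frame'];g=cv2.cvtColor(f,cv2.COLOR_RGB2GRAY)
m=(g[255:285,380:460]>110).astype(np.uint8);ys,xs=np.nonzero(m);P=np.array([xs+380,ys+255]).T.astype(float)
c=P.mean(0);e=np.linalg.svd(P-c)[2][0] if len(P)<5000 else None
if e[0]<0:e=-e
ex=((P-c)@e).min(),((P-c)@e).max();print(c,e,ex)
a=atz(ray(t,c+e*ex[0]),14);b=atz(ray(t,c+e*ex[1]),14);print(a,b,np.linalg.norm(a-b),(a+b)/2,np.arctan2(*(a-b)[1::-1]))
s=arm.read_state();Q=R.from_quat(s['ee_rot']).as_matrix();print(Q,s['joints'],s['position'])
ya=np.arctan2(*(a-b)[1::-1])
for k in(1,-1):plan(s,[(a+b)[0]/2-30,(a+b)[1]/2,230],Rd(ya+k*np.pi/2))
E
```

```text
[420.086 270.296] [1.    0.032] (np.float64(-29.20694615917132), np.float64(31.95214637373485))
[ 471.679 -125.088   14.   ] [ 465.787 -264.25    14.   ] 139.28674054653297 [ 468.733 -194.669   14.   ] 1.528480914903753
[[ 0.924 -0.382 -0.   ]
 [-0.382 -0.924  0.   ]
 [-0.    -0.    -1.   ]] [ 1.438  0.385  0.008 -0.    -1.194 -0.259] [238.613 577.628 231.326]
lin [479.9 637.3   1.3] rot [0.    0.    1.221]
lin [479.9 637.3   1.3] rot [-0.    0.   -1.92]
```

The crop shows the stepped shaft with its small central collar, and the large open blue case with white cradles and red clamp, so both choices hold. Moving above the shaft.

Request:
arm_command(rows=[{"grip":1,"linear":[480,637,-20],"rot":[0,0,1.221]},{"grip":1,"linear":[480,637,-20],"rot":[0,0,1.221]},{"grip":1,"linear":[480,637,-20],"rot":[0,0,1.221]},{"grip":1,"linear":[480,637,-20],"rot":[0,0,1.221]},{"grip":1,"linear":[480,637,-20],"rot":[0,0,1.221]},{"grip":1,"linear":[480,637,-20],"rot":[0,0,1.221]},{"grip":1,"linear":[480,637,-20],"rot":[0,0,1.221]},{"grip":1,"linear":[480,637,-20],"rot":[0,0,1.221]},{"grip":1,"linear":[480,637,-20],"rot":[0,0,1.221]},{"grip":1,"linear":[480,637,-20],"rot":[0,0,1.221]}])

```text
clock: 3.35
position: [395.9, -29.1, 247.7]
ee_rot: [-0.692, 0.722, -0.001, 0.001]
contact_force: [1.1, 0.9, -0.4]
gripper_width: 85.5
grasp_force: 0.0
```

```bash
python3 - <<'E'
from h import *
s=arm.read_state();print(s['clock']);plan(s,[439,-194.7,180],Rd(1.5285+np.pi/2))
E
```

```text
3.35
lin [163.7 -49.8  67.7] rot [-0.002  0.001  0.001]
```

Request:
arm_command(rows=[{"grip":1,"linear":[164,-50,68],"rot":[0,0,0]},{"grip":1,"linear":[164,-50,68],"rot":[0,0,0]},{"grip":1,"linear":[164,-50,68],"rot":[0,0,0]},{"grip":1,"linear":[164,-50,68],"rot":[0,0,0]},{"grip":1,"linear":[164,-50,68],"rot":[0,0,0]}])

```text
clock: 3.98
position: [438.6, -193.2, 179.0]
ee_rot: [-0.692, 0.722, 0.0, -0.0]
contact_force: [1.1, 0.4, -0.1]
gripper_width: 85.6
grasp_force: 0.0
```

```bash
python3 - <<'E'
from h import *
np.set_printoptions(precision=3,suppress=True)
s=arm.read_state();p=imaging.get_image('wrist');save(p,'pics/w1.png');print(s['clock'],s['position'],s['joints'],s['joint_vel'])
for q in ['shaft_center']:
  r=models.tip_of(p,q);print([(x['pixel'],x['score']) for x in r], [atz(ray(p,x['pixel'],s),13) for x in r],[x['rect'] for x in models.spot_in(p,q)])
t=imaging.get_image('top');r2=models.tip_of(t,'shaft_center')
print(r2[0],tri([ray(p,r[0]['pixel'],s),ray(t,r2[0]['pixel'])]))
E
```

```text
3.975 [ 438.579 -193.227  179.017] [-0.075  0.186 -0.417  0.    -0.968  0.032] [ 0.034 -0.028 -0.001 -0.001  0.001  0.   ]
[([281.5, 217.7], 0.95)] [array([ 467.464, -195.986,   13.   ])] [[268.5, 134.8, 298.5, 301.6]]Traceback (most recent call last):
  File "<stdin>", line 7, in <module>
IndexError: list index out of range
```

View pics/w1.png

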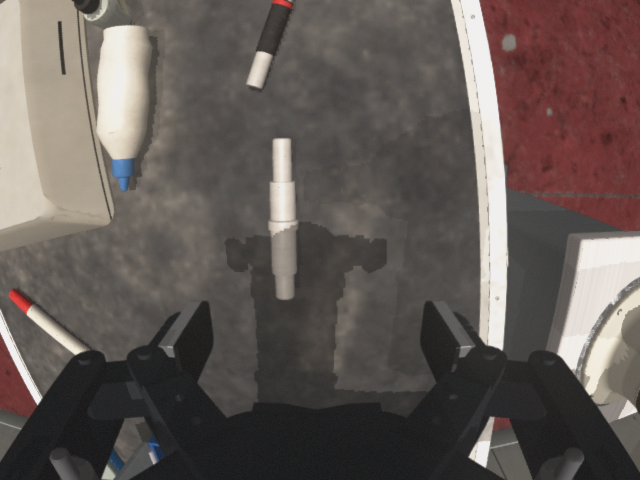

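The wrist picture shows the shaft with ends at (282,139) and (285,299) and its collar at about (283,220). The plug gauge at (268,45) is clear of the reach.

```bash
python3 - <<'E'
from h import *
s=arm.read_state();
p=imaging.get_image('wrist');a,b=[atz(ray(p,x,s),13) for x in((285,299),(282,139))];print(a,b,np.arctan2(*(a-b)[1::-1]))
plan(s,[468,-195.5,4],Rd(1.5285+np.pi/2))
E
```

```text
[ 470.39440683 -118.03559208   13.        ] [ 464.12756217 -261.48688198   13.        ] 1.5271378661709027
lin [  2.3 -28.8 175.9] rot [-0.002 -0.     0.002]
```

Request:
arm_command(rows=[{"grip":1,"linear":[1,-29,30],"rot":[0,0,0]},{"grip":1,"linear":[1,-29,90],"rot":[0,0,0]},{"grip":1,"linear":[1,-29,140],"rot":[0,0,0]},{"grip":1,"linear":[1,-29,176],"rot":[0,0,0]},{"grip":1,"linear":[1,-29,176],"rot":[0,0,0]},{"grip":0,"linear":[1,-29,176],"rot":[0,0,0]},{"grip":0,"linear":[1,-29,176],"rot":[0,0,0]},{"grip":0,"linear":[1,-29,176],"rot":[0,0,0]},{"grip":0,"linear":[1,-29,176],"rot":[0,0,0]},{"grip":0,"linear":[1,-29,176],"rot":[0,0,0]}])

```text
clock: 5.52
position: [468.3, -195.4, 4.5]
ee_rot: [-0.692, 0.722, -0.001, 0.001]
contact_force: [-1.3, 0.0, 6.6]
gripper_width: 23.0
grasp_force: 58.5
```

Request:
arm_command(rows=[{"grip":0,"linear":[0,0,-50],"rot":[0,0,0]},{"grip":0,"linear":[-50,0,-100],"rot":[0,0,0.18]},{"grip":0,"linear":[-100,0,-150],"rot":[0,0,0.36]},{"grip":0,"linear":[-150,0,-200],"rot":[0,0,0.54]},{"grip":0,"linear":[-200,0,-226],"rot":[0,0,0.72]},{"grip":0,"linear":[-250,0,-226],"rot":[0,0,0.9]},{"grip":0,"linear":[-305,1,-226],"rot":[0,0,1.08]},{"grip":0,"linear":[-305,1,-226],"rot":[0,0,1.26]},{"grip":0,"linear":[-305,1,-226],"rot":[0,0,1.44]},{"grip":0,"linear":[-305,1,-226],"rot":[0,0,1.57]}])

```text
clock: 6.78
position: [478.1, 109.6, 228.1]
ee_rot: [0.023, 1.0, -0.0, -0.001]
contact_force: [0.0, 0.8, -3.0]
gripper_width: 23.3
grasp_force: 60.9
```

```bash
python3 - <<'E'
from h import *
np.set_printoptions(precision=2,suppress=True)
s=arm.read_state();p=imaging.get_image('wrist');save(p,'pics/w2.png');print(s['clock'],s['position'],s['joints'],s['gripper_width'],s['grasp_force'],s['joint_vel'])
t=imaging.get_image('top');save(t,'pics/t2.png')
for q in ['cradle','case_hinge','cover_edge','clamp_pivot','clamp_tip']:
  print(q,[(np.array(x['pixel']),x['score']) for x in models.tip_of(p,q)])
E
```

```text
6.775 [478.12 109.55 228.05] [ 0.56  0.16 -0.32 -0.   -1.1  -2.17] 23.301929005266004 60.91548962518573 [-0.01 -0.   -0.    0.    0.   -1.21]
cradle [(array([367.3,  77.6]), 0.68)]
case_hinge [(array([357.3, 131.6]), 0.85), (array([542. , 207.3]), 0.52), (array([400.4, 254.5]), 0.32)]
cover_edge [(array([381.3,  19.6]), 0.64)]
clamp_pivot [(array([399.2, 253.1]), 0.86), (array([434.3,  57.5]), 0.58)]
clamp_tip [(array([361.1,  38.9]), 0.97), (array([467.4, 300.5]), 0.81)]
```

View pics/w2.png

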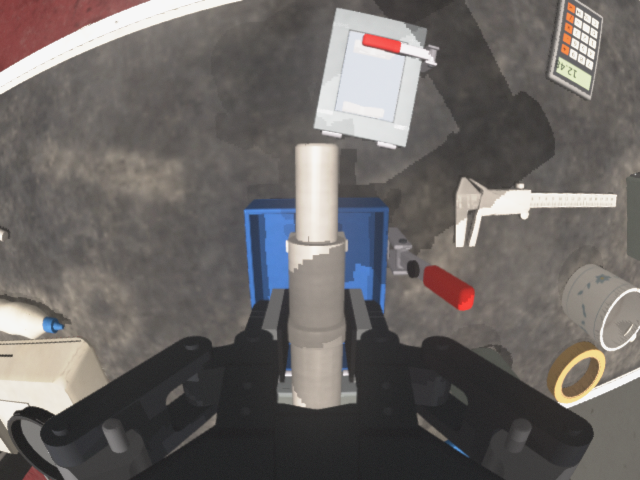

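The wrist picture shows the shaft held along its middle, with its front end at (317,146). The case's front rim corners are at (247,209) and (388,206), and the red clamp handle end is at about (467,300).

```bash
python3 - <<'E'
from h import *
np.set_printoptions(precision=2,suppress=True)
t=imaging.get_image('top')
c=[atz(ray(t,x),54) for x in((258.2,271.5),(315.5,271.5),(317.3,194.8),(261.2,194.5))]
c=np.array(c);print(c,c.mean(0));
for i,j in((0,3),(1,2)):d=c[j]-c[i];print('x-ax',np.linalg.norm(d),np.arctan2(d[1],d[0]))
for i,j in((1,0),(2,3)):d=c[j]-c[i];print('y-ax',np.linalg.norm(d),np.arctan2(-d[0],d[1]))
s=arm.read_state();p=imaging.get_image('wrist')
from bench import models
a=[atz(ray(p,x,s),54) for x in((388,206),(247,209))];print('wrist rim',a,np.arctan2(-(a[0]-a[1])[0],(a[0]-a[1])[1]))
e=atz(ray(p,(317,147),s),s['position'][2]+10);Q=R.from_quat(s['ee_rot']).as_matrix();print('end',Q.T@(e-s['position']),'toolx',Q[:,0],'y',Q[:,1])
print(s['position'],s['joint_vel'])
E
```

```text
[[467.23 172.63  54.  ]
 [465.88  45.68  54.  ]
 [638.69  40.52  54.  ]
 [640.89 167.01  54.  ]] [553.17 106.46  54.  ]
x-ax 173.7468392762328 -0.032344946420468715
x-ax 172.88701878249483 -0.029842515316290143
y-ax 126.95284969396849 -0.010605064729556005
y-ax 126.50447256395005 -0.017330203866096846
wrist rim [array([470.46, 173.02,  54.  ]), array([468.1 ,  48.72,  54.  ])] -0.018984646665028776
end [68.05  0.23 -9.98] toolx [-1.    0.04  0.  ] y [ 0.04  1.   -0.  ]
[479.27 109.31 228.88] [ 0.  0.  0.  0.  0. -0.]
```

```bash
python3 - <<'E'
from h import *
s=arm.read_state();plan(s,[554,107.5,100],Rd(np.pi/2-.023))
E
```

```text
lin [-74.7   1.2 128.9] rot [ 0.    -0.    -0.018]
```

Request:
arm_command(rows=[{"grip":0,"linear":[-40,1,30],"rot":[0,0,-0.018]},{"grip":0,"linear":[-75,1,60],"rot":[0,0,-0.018]},{"grip":0,"linear":[-75,1,100],"rot":[0,0,-0.018]},{"grip":0,"linear":[-75,1,129],"rot":[0,0,-0.018]},{"grip":0,"linear":[-75,1,129],"rot":[0,0,-0.018]},{"grip":0,"linear":[-75,1,129],"rot":[0,0,-0.018]}])

```text
clock: 7.98
position: [555.6, 107.8, 101.4]
ee_rot: [0.011, 1.0, 0.0, 0.001]
contact_force: [1.0, 0.2, -3.3]
gripper_width: 23.2
grasp_force: 60.9
```

```bash
python3 - <<'E'
from h import *
np.set_printoptions(precision=2,suppress=True)
s=arm.read_state();p=imaging.get_image('wrist');save(p,'pics/w3.png');print(s['clock'],s['position'],s['joint_vel'],s['contact_force'])
E
```

```text
7.975 [555.59 107.77 101.36] [ 0.   -0.02  0.01 -0.    0.   -0.  ] [ 0.99  0.2  -3.27]
```

View pics/w3.png

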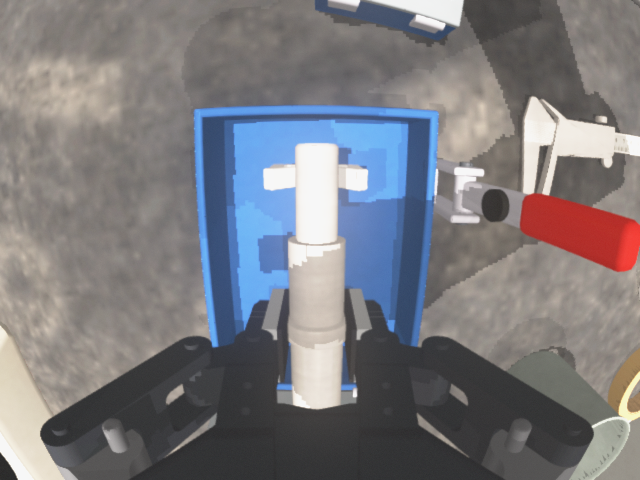

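The wrist picture shows the front cradle ears at (264..368, 178), centred on the shaft at column 317, and rim corners at (195,110) and (438,109). Lateral alignment is good.

```bash
python3 - <<'E'
from h import *
np.set_printoptions(precision=2,suppress=True)
s=arm.read_state();p=imaging.get_image('wrist');Q=R.from_quat(s['ee_rot']).as_matrix()
for n,px,z in[('rimL',(438,109),54),('rimR',(195,110),54),('crL',(368,165),42),('crR',(264,168),42),('end',(317,147),110)]:
  X=atz(ray(p,px,s),z);print(n,X,Q.T@(X-s['position']))
plan(s,[554,107.5,25],Rd(np.pi/2-.023))
print([s['position'][2]-0])
print([ (x['pixel'],x['score'],atz(ray(p,x['pixel'],s),163)) for x in models.tip_of(p,'clamp_tip')])
print([ (x['pixel'],x['score'],atz(ray(p,x['pixel'],s),70)) for x in models.tip_of(p,'clamp_pivot')])
E
```

```text
rimL [469.12 173.54  54.  ] [88.24 63.59 47.61]
rimR [466.82  46.77  54.  ] [ 87.69 -63.2   47.45]
crL [500.35 137.6   42.  ] [56.25 28.35 59.68]
crR [500.7   80.63  42.  ] [ 54.62 -28.6   59.61]
end [487.73 109.69 110.  ] [68.    0.25 -8.4 ]
lin [ 2.  -0.6 76.8] rot [0. 0. 0.]
[np.float64(101.8410941552691)]
[([630.7, 249.1], 0.65, array([512.1 , 206.25, 163.  ]))]
[([460.9, 191.1], 0.76, array([510.46, 181.28,  70.  ]))]
```

Request:
arm_command(rows=[{"grip":0,"linear":[3,0,30],"rot":[0,0,0]},{"grip":0,"linear":[3,0,55],"rot":[0,0,0]},{"grip":0,"linear":[3,0,68],"rot":[0,0,0]},{"grip":0,"linear":[3,0,75],"rot":[0,0,0]},{"grip":0,"linear":[3,0,75],"rot":[0,0,0]}])

```text
clock: 8.8
position: [551.7, 107.4, 25.6]
ee_rot: [0.011, 1.0, -0.0, 0.0]
contact_force: [-0.3, -1.6, -2.5]
gripper_width: 22.8
grasp_force: 61.1
```

Request:
arm_command(rows=[{"grip":0,"linear":[0,0,1.5],"rot":[0,0,0]},{"grip":0,"linear":[0,0,3],"rot":[0,0,0]},{"grip":0,"linear":[0,0,3],"rot":[0,0,0]}])

```text
clock: 9.18
position: [552.0, 107.3, 24.4]
ee_rot: [0.011, 1.0, 0.0, 0.001]
contact_force: [-3.1, -3.1, 9.0]
gripper_width: 22.9
grasp_force: 62.2
```

Request:
arm_command(rows=[{"grip":0.55,"linear":[0,0,0],"rot":[0,0,0]},{"grip":0.55,"linear":[0,0,0],"rot":[0,0,0]},{"grip":0.55,"linear":[0,0,0],"rot":[0,0,0]},{"grip":0.55,"linear":[0,0,-30],"rot":[0,0,0]},{"grip":0.55,"linear":[0,0,-80],"rot":[0,0,0]},{"grip":0.55,"linear":[40,0,-140],"rot":[0,0,0]},{"grip":0.55,"linear":[40,0,-200],"rot":[0,0,0]},{"grip":0.55,"linear":[40,0,-250],"rot":[0,0,0]},{"grip":0.2,"linear":[40,0,-285],"rot":[0,0,0]},{"grip":0,"linear":[40,0,-285],"rot":[0,0,0]}])

```text
clock: 10.42
position: [512.7, 109.0, 310.5]
ee_rot: [0.011, 1.0, 0.002, 0.004]
contact_force: [-0.4, 1.0, -0.9]
gripper_width: 11.1
grasp_force: 0.0
```

```bash
python3 - <<'E'
from h import *
np.set_printoptions(precision=2,suppress=True)
s=arm.read_state();p=imaging.get_image('wrist');print(s['clock'],s['position'],s['contact_force'])
t=imaging.get_image('scene')
a=cv2.resize(p['frame'],(400,300));b=cv2.resize(t['frame'][140:290,230:430],(400,300))
cv2.imwrite('pics/w4.png',np.hstack([a,b])[:,:,::-1])
plan(s,[715,104,310],Rd(np.pi/2-.023))
E
```

```text
10.425 [512.71 109.   310.47] [-0.43  1.   -0.9 ]
lin [-202.3   -0.4    1.9] rot [0.   0.01 0.  ]
```

View pics/w4.png

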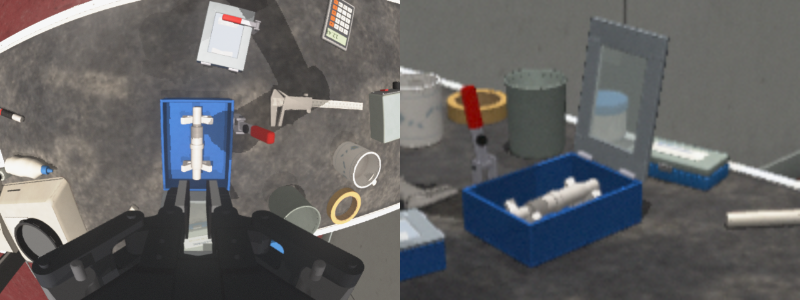

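The picture shows the shaft lying in both cradles and the cover still open. Next, reach behind the cover and pull it over.

Request:
arm_command(rows=[{"grip":0,"linear":[-60,0,0],"rot":[0,0,0]},{"grip":0,"linear":[-120,0,0],"rot":[0,0,0]},{"grip":0,"linear":[-175,0,0],"rot":[0,0,0]},{"grip":0,"linear":[-208,0,0],"rot":[0,0,0]},{"grip":0,"linear":[-208,0,0],"rot":[0,0,0]},{"grip":0,"linear":[-208,0,40],"rot":[0,0,0]},{"grip":0,"linear":[-208,0,80],"rot":[0,0,0]},{"grip":0,"linear":[-208,0,120],"rot":[0,0,0]},{"grip":0,"linear":[-208,0,125],"rot":[0,0,0]}])

```text
clock: 11.65
position: [716.2, 103.1, 177.4]
ee_rot: [0.012, 1.0, -0.001, -0.005]
contact_force: [-0.4, 0.8, -0.2]
gripper_width: -0.1
grasp_force: 0.0
```

Request:
arm_command(rows=[{"grip":0,"linear":[20,0,-5],"rot":[0,0,0]},{"grip":0,"linear":[40,0,-5],"rot":[0,0,0]},{"grip":0,"linear":[60,0,-5],"rot":[0,0,0]},{"grip":0,"linear":[80,0,-5],"rot":[0,0,0]},{"grip":0,"linear":[100,0,-5],"rot":[0,0,0]},{"grip":0,"linear":[120,0,-5],"rot":[0,0,0]},{"grip":0,"linear":[138,0,-5],"rot":[0,0,0]},{"grip":0,"linear":[150,0,-5],"rot":[0,0,0]},{"grip":0,"linear":[150,0,-5],"rot":[0,0,0]},{"grip":0,"linear":[150,0,-5],"rot":[0,0,0]}])

```text
clock: 12.9
position: [570.0, 107.2, 187.5]
ee_rot: [0.012, 1.0, 0.0, 0.001]
contact_force: [-0.2, -0.3, -0.4]
gripper_width: -0.1
grasp_force: 0.0
```

Request:
arm_command(rows=[{"grip":0,"linear":[20,0,0],"rot":[0,0,0]},{"grip":0,"linear":[30,0,0],"rot":[0,0,0]},{"grip":0,"linear":[30,0,0],"rot":[0,0,0]},{"grip":0,"linear":[30,0,0],"rot":[0,0,0]}])

```text
clock: 13.4
position: [540.1, 107.9, 187.1]
ee_rot: [0.012, 1.0, 0.0, 0.0]
contact_force: [0.6, 0.6, -1.5]
gripper_width: 0.1
grasp_force: 0.0
```

```bash
python3 - <<'E'
from h import *
np.set_printoptions(precision=2,suppress=True)
s=arm.read_state();p=imaging.get_image('wrist');print(s['clock'],s['position'],s['contact_force'])
t=imaging.get_image('scene')
a=cv2.resize(p['frame'],(400,300));b=cv2.resize(t['frame'][140:290,230:430],(400,300))
cv2.imwrite('pics/w5.png',np.hstack([a,b])[:,:,::-1])
w=[(x['pixel'],x['score']) for x in models.tip_of(p,'clamp_tip')];v=[(x['pixel'],x['score']) for x in models.tip_of(t,'clamp_tip')];print(w,v)
for a in w:
  for b in v: print(tri([ray(p,a[0],s),ray(t,b[0])]))
E
```

```text
13.4 [540.05 107.86 187.08] [ 0.62  0.63 -1.46]
[([510.3, 227.7], 0.66), ([566.4, 167.2], 0.6)] [([265.1, 179.3], 0.66), ([273.8, 222.9], 0.44), ([208.5, 263.8], 0.41)]
(array([511.48, 200.96, 171.55]), [np.float64(2.4463068157676338), np.float64(2.446306815767531)])
(array([561.88, 271.68,  27.37]), [np.float64(20.597789456946433), np.float64(20.59778945694658)])
(array([ 538.8 ,  424.18, -144.39]), [np.float64(64.94502477440692), np.float64(64.94502477440689)])
(array([490.48, 200.86, 186.4 ]), [np.float64(22.03224415961986), np.float64(22.03224415961979)])
(array([513.59, 251.97,  74.42]), [np.float64(55.53826916698138), np.float64(55.53826916698138)])
(array([ 502.52,  495.86, -161.2 ]), [np.float64(1.532202523154399), np.float64(1.5322025231545102)])
```

View pics/w5.png

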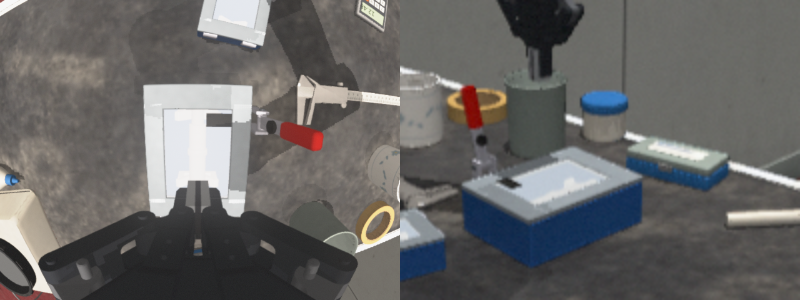

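The cover lies shut and flush, and the lever still stands up at its +y side. Working out the lever arc.

```bash
python3 - <<'E'
from h import *
s=arm.read_state();Q=R.from_quat(s['ee_rot']).as_matrix();M=Rd(np.pi/2-.023)
plan(s,[510,255,230],M);start=np.array([510,255,140.])
for th in[107,95,83,71,59,47,36,26,17,10,4,0]:
  a=np.radians(th);y=181.8-75*np.cos(a)+6.5*np.sin(a)+14.5;z=70+75*np.sin(a)+6.5*np.cos(a)
  print(th,np.round([y,z],1),np.round(M.T@(np.array([510,y,z])-start),0))
E
```

```text
lin [ 33.2 146.5 -43.2] rot [-0.  0. -0.]
107 [224.4 139.8] [ -1. -31.   0.]
95 [209.3 144.1] [ -1. -46.  -4.]
83 [193.6 145.2] [ -1. -61.  -5.]
71 [178. 143.] [ -2. -77.  -3.]
59 [163.2 137.6] [ -2. -92.   2.]
47 [149.9 129.3] [  -2. -105.   11.]
36 [139.4 119.3] [  -3. -116.   21.]
26 [131.7 108.7] [  -3. -123.   31.]
17 [126.5  98.1] [  -3. -128.   42.]
10 [123.6  89.4] [  -3. -131.   51.]
4 [121.9  81.7] [  -3. -133.   58.]
0 [121.3  76.5] [  -3. -134.   64.]
```

Request:
arm_command(rows=[{"grip":0,"linear":[10,0,-40],"rot":[0,0,0]},{"grip":0,"linear":[20,50,-70],"rot":[0,0,0]},{"grip":0,"linear":[30,100,-70],"rot":[0,0,0]},{"grip":0,"linear":[32,147,-60],"rot":[0,0,0]},{"grip":0,"linear":[32,147,-40],"rot":[0,0,0]},{"grip":0,"linear":[32,147,-40],"rot":[0,0,0]}])

```text
clock: 14.35
position: [509.9, 255.3, 225.2]
ee_rot: [0.011, 1.0, -0.001, -0.002]
contact_force: [0.8, -0.6, -0.7]
gripper_width: 0.2
grasp_force: 0.0
```

```bash
python3 - <<'E'
from h import *
s=arm.read_state();print(s['position'],s['contact_force']);plan(s,[510,255,140],Rd(np.pi/2-.023))
E
```

```text
[509.94257704 255.3437953  225.17589884] [ 0.8298585  -0.62991541 -0.74264226]
lin [-0.3 -0.1 85.2] rot [-0.003 -0.003  0.   ]
```

Request:
arm_command(rows=[{"grip":0,"linear":[0,0,45],"rot":[0,0,0]},{"grip":0,"linear":[0,0,85],"rot":[0,0,0]},{"grip":0,"linear":[0,-15,85],"rot":[0,0,0]},{"grip":0,"linear":[-1,-31,85],"rot":[0,0,0]},{"grip":0,"linear":[-1,-46,81],"rot":[0,0,0]},{"grip":0,"linear":[-1,-61,80],"rot":[0,0,0]},{"grip":0,"linear":[-1,-77,82],"rot":[0,0,0]},{"grip":0,"linear":[-1,-92,87],"rot":[0,0,0]},{"grip":0,"linear":[-1,-105,96],"rot":[0,0,0]},{"grip":0,"linear":[-1,-105,96],"rot":[0,0,0]}])

```text
clock: 15.6
position: [508.4, 148.9, 129.6]
ee_rot: [0.012, 1.0, -0.001, -0.002]
contact_force: [-0.6, 0.3, 0.4]
gripper_width: 0.3
grasp_force: 0.0
```

```bash
python3 - <<'E'
from h import *
s=arm.read_state();p=imaging.get_image('wrist')
t=imaging.get_image('scene')
a=cv2.resize(p['frame'],(400,300));b=cv2.resize(t['frame'][140:290,230:430],(400,300))
cv2.imwrite('pics/w6.png',np.hstack([a,b])[:,:,::-1]);plan(s,[510,121,76.5],Rd(np.pi/2-.023))
E
```

```text
lin [ -2.5 -27.7  53.1] rot [-0.002 -0.003 -0.002]
```

View pics/w6.png

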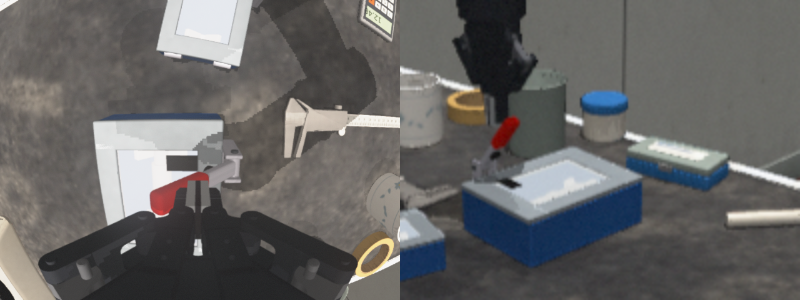

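The lever is now swung past vertical, at about 45° over the cover. I'll follow the arc down.

Request:
arm_command(rows=[{"grip":0,"linear":[-2,-11,10],"rot":[0,0,0]},{"grip":0,"linear":[-2,-18,21],"rot":[0,0,0]},{"grip":0,"linear":[-2,-23,31],"rot":[0,0,0]},{"grip":0,"linear":[-2,-26,40],"rot":[0,0,0]},{"grip":0,"linear":[-2,-28,47],"rot":[0,0,0]},{"grip":0,"linear":[-2,-28,51],"rot":[0,0,0]},{"grip":0,"linear":[-2,-28,53],"rot":[0,0,0]},{"grip":0,"linear":[-2,-28,54],"rot":[0,0,0]}])

```text
clock: 16.7
position: [510.8, 122.5, 77.0]
ee_rot: [0.011, 1.0, 0.0, 0.0]
contact_force: [0.1, -0.2, 1.5]
gripper_width: 0.4
grasp_force: 0.3
```

Request:
arm_command(rows=[{"grip":0,"linear":[0,-8,1],"rot":[0,0,0]},{"grip":0,"linear":[0,-8,2],"rot":[0,0,0]},{"grip":0,"linear":[0,-8,2],"rot":[0,0,0]}])

```text
clock: 17.08
position: [511.5, 114.5, 76.5]
ee_rot: [0.011, 1.0, 0.0, 0.001]
contact_force: [-1.2, 0.3, 6.3]
gripper_width: -0.2
grasp_force: 3.5
```

Firm resistance (6 N) at the expected height of 76.5 mm. One more millimetre, then back off and look.

Request:
arm_command(rows=[{"grip":0,"linear":[0,0,1],"rot":[0,0,0]},{"grip":0,"linear":[0,0,1.5],"rot":[0,0,0]},{"grip":0,"linear":[0,0,-40],"rot":[0,0,0]},{"grip":0,"linear":[20,0,-100],"rot":[0,0,0]},{"grip":0,"linear":[40,0,-160],"rot":[0,0,0]},{"grip":0,"linear":[60,0,-220],"rot":[0,0,0]},{"grip":0,"linear":[60,0,-220],"rot":[0,0,0]}])

```text
clock: 17.95
position: [451.6, 116.3, 300.5]
ee_rot: [0.011, 1.0, 0.003, 0.005]
contact_force: [-0.3, -0.2, -0.4]
gripper_width: 0.0
grasp_force: 0.0
```

```bash
python3 - <<'E'
from h import *
s=arm.read_state();p=imaging.get_image('wrist');print(s['clock'],s['position'],s['contact_force'])
t=imaging.get_image('scene')
a=cv2.resize(p['frame'],(400,300));b=cv2.resize(t['frame'][190:280,250:370],(400,300),interpolation=cv2.INTER_CUBIC)
cv2.imwrite('pics/w7.png',np.hstack([a,b])[:,:,::-1])
for q in('clamp_tip','cover_edge'):
  for a in models.tip_of(p,q):
    for b in models.tip_of(t,q): print(q,a['score'],b['score'],*tri([ray(p,a['pixel'],s),ray(t,b['pixel'])]))
E
```

```text
17.95 [451.59256192 116.32650158 300.4934203 ] [-0.3012131  -0.20540765 -0.43137656]
clamp_tip 0.96 0.73 [506.92824913  84.71628202  74.94334353] [np.float64(0.7983138443670175), np.float64(0.7983138443668977)]
clamp_tip 0.86 0.73 [394.61041687  87.22594405 125.25410205] [np.float64(88.72104749530439), np.float64(88.72104749530445)]
clamp_tip 0.7 0.73 [541.27190389 272.85575947  26.16235943] [np.float64(96.71139558405596), np.float64(96.71139558405606)]
clamp_tip 0.49 0.73 [551.0635501  176.42565646  24.27324006] [np.float64(24.811027744415327), np.float64(24.811027744415462)]
cover_edge 0.75 0.78 [369.0324946  110.22967672 108.36478585] [np.float64(79.50096359513559), np.float64(79.50096359513554)]
cover_edge 0.75 0.76 [290.38857702 180.1921156   37.18133768] [np.float64(5.368818851179524), np.float64(5.368818851179395)]
cover_edge 0.65 0.78 [462.77212856 106.5952045   59.55472155] [np.float64(0.3234880285857197), np.float64(0.3234880285857186)]
cover_edge 0.65 0.76 [368.38911849 138.689978    66.29158094] [np.float64(96.25944284722381), np.float64(96.2594428472239)]
```

View pics/w7.png

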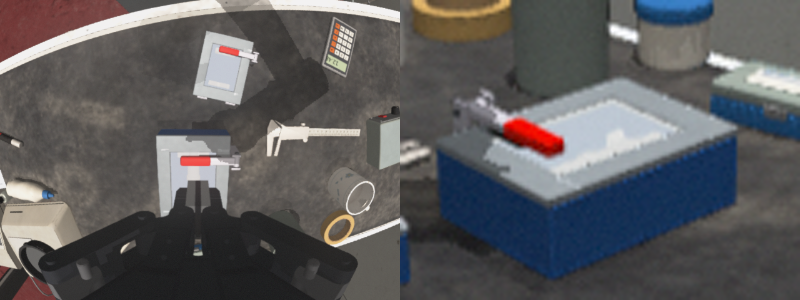

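The clamp lies on the shut cover, with its tip measured at z≈75 ±2 mm against a nominal 70. One confirming press with a force reading.

Request:
arm_command(rows=[{"grip":0,"linear":[-40,-16,60],"rot":[0,0,0]},{"grip":0,"linear":[-60,-16,120],"rot":[0,0,0]},{"grip":0,"linear":[-60,-16,180],"rot":[0,0,0]},{"grip":0,"linear":[-60,-16,210],"rot":[0,0,0]},{"grip":0,"linear":[-60,-16,222],"rot":[0,0,0]},{"grip":0,"linear":[-60,-16,225],"rot":[0,0,0]},{"grip":0,"linear":[-60,-16,226],"rot":[0,0,0]},{"grip":0,"linear":[-60,-16,226],"rot":[0,0,0]}])

```text
clock: 19.45
position: [508.6, 97.2, 75.4]
ee_rot: [0.01, 1.0, -0.002, -0.001]
contact_force: [-19.0, -1.8, 43.5]
gripper_width: 0.0
grasp_force: 22.0
```

Request:
arm_command(rows=[{"grip":0,"linear":[0,0,-20],"rot":[0,0,0]},{"grip":0,"linear":[20,0,-80],"rot":[0,0,0]},{"grip":0,"linear":[60,0,-140],"rot":[0,0,0]},{"grip":0,"linear":[100,0,-200],"rot":[0,0,0]},{"grip":0,"linear":[120,0,-220],"rot":[0,0,0]},{"grip":0,"linear":[120,0,-220],"rot":[0,0,0]}])

```text
clock: 20.2
position: [390.2, 101.8, 293.1]
ee_rot: [0.011, 1.0, 0.003, 0.004]
contact_force: [-0.3, 0.3, -0.2]
gripper_width: 0.1
grasp_force: 0.0
```

```bash
python3 - <<'E'
from h import *
s=arm.read_state();p=imaging.get_image('wrist');t=imaging.get_image('scene')
a=cv2.resize(p['frame'],(400,300));b=cv2.resize(t['frame'][190:280,250:370],(400,300),interpolation=cv2.INTER_CUBIC)
cv2.imwrite('pics/w8.png',np.hstack([a,b])[:,:,::-1]);print(s['contact_force'])
E
```

```text
[-0.29230075  0.34341686 -0.22312699]
```

View pics/w8.png

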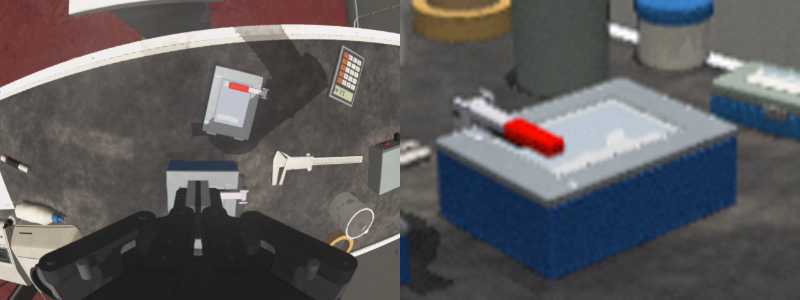

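The cover is shut, the lever lies flat on it, and the arm is clear. Handing in.

```bash
python3 -c "
from bench import job;print(job.job_done())"
```

```text
the job is handed in; nothing more can be done
None
```

I laid the shaft in both cradles, shut the cover and swung the clamp lever flat on it, then handed the job in at about 20 s; my last check press on the lever read 43.5 N (made with the fingertips), above the 40 N limit set for the arm and gripper body, and no verdict was returned.

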